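# Dial the dispenser cap and tip out the grinding balls

## Task

Get both metal grinding balls out of the clear drum of the dispenser and into its catch tray. First, with the drum still upright, turn the perforated cap by its grip bar until the one large round hole is at the pouring side, over the index mark that faces the tray; then swing the drum right over by its lever handle so that the balls fall out through the hole into the tray.

Things in the scene. Friction and masses are not known exactly. Their poses are not given: they have to be found in the camera images.
- tray (a point): Centre of the inner floor of the fixed steel catch tray, 12 mm above the worktop; inside 142 (x) by 112 mm (y), walls 26 mm high. Part of the dispenser's stand, which is fixed to the worktop. Axes: -x is the pouring side (roughly towards the robot), y runs along the drum's level pivot, z is up. The drum's pivot axis lies 53 mm to +x of this point and 88 mm above it.
- cap_grip (a point): Point on the cap's turning axis, in its upright grey grip bar (10 mm thick, 40 long, 32 high): 10 mm below the bar's top, 22 mm above the cap's flat top. Axes turn with the cap: x across the bar (pinch along it), y along it, -x to the large hole. The cap is a white disc, 84 mm across, on the clear drum. Its clusters of three 8 mm and seven 4 mm holes, beyond the bar, are too small for the balls.
- cap (a joint): Turn of the cap, rad, positive anticlockwise seen from above; 0 when the large hole is at the pouring side, over the dark index mark on the drum's side (grip bar then parallel to the pivot). Starts between 0.7 and 1.35; stops at -1.6 and 1.6; stays where it is left (friction 0.05 N m).
- large_hole (a point): Centre of the large round hole (29 mm across) at the cap's top face, 24 mm from the turning axis.
- lever_grip (a point): Middle of the tipping lever's black round rod (12 mm thick, 59 long, parallel to the pivot, on the drum's -y side), fixed to the drum 70 mm from the pivot axis. Drum upright: 61 mm to +x of the pivot and 35 above it; swung up, over and forward to the stop: 61 mm to -x, 35 above. A pinch from above across x can point down throughout: the rod turns in the fingers. About 4 N moves it.
- drum (a joint): Tilt of the drum about its pivot, rad: 0 upright (stop), 2.09 fully tipped towards -x (stop), where the cap's pouring side looks down into the tray. It stays where it is left (friction 0.25 N m).
- ball_1_center (a point): Centre of a grey metal grinding ball, 12 mm across, about 12 g, lying inside the drum.
- ball_2_center (a point): Centre of the other ball, the same.

How it is judged (in metres and radians):
On the way:
1. the cap's large hole is over the index mark while the drum is upright (value of joint cap between -0.22 and 0.22 rad and value of joint drum below 0.25 rad), for 0.2 s.
At the end, for the whole second after the job is handed in: Both balls lie inside the catch tray (within its walls, centres less than 24 mm above its floor). The large hole was brought to within about 12 degrees (0.22 rad) of the index mark while the drum was within 0.25 rad of upright. The drum may be left tipped or upright (x of ball_1_center in the frame of tray between -0.071 and 0.071 m and y of ball_1_center in the frame of tray between -0.056 and 0.056 m and z of ball_1_center in the frame of tray between 0 and 0.024 m and x of ball_2_center in the frame of tray between -0.071 and 0.071 m and y of ball_2_center in the frame of tray between -0.056 and 0.056 m and z of ball_2_center in the frame of tray between 0 and 0.024 m); the robot touches nothing.
It also fails if it takes over 51 s, if anything falls off the work surface, if the arm or the gripper's body presses on something with over 40 N, if the wrist force passes 120 N, or if a joint passes its speed limit or range.

## Robot

A 6-joint arm with a two-finger parallel gripper is mounted at the origin on a cart in front of the work surface, level with it; the furniture and walls round the work are solid. World frame = base frame: x ahead of the robot, y to its left, z up, the work surface at z = 0. Lengths are in mm, angles in rad, forces in N, time in s.
With the tool pointing down it reaches from about 375 to 825 mm from the base axis. Payload 5.5 kg.
Tool frame: the origin (TCP) lies between the finger pads; the fingertips stand 25 mm ahead of it and the grasp point (between the pads) lies 6 mm ahead of it (tip_reach is the distance from the TCP to the fingertips, in mm); z points along the fingers, y is the direction in which the jaws open and shut (so a half turn about z gives the same grasp; the last joint's range is limited). The gripper opens to 85 mm and grips with 20 to 120 N. Pads are 22 mm wide; open, the fingers measure 114 mm over their backs; the gripper's body (76 mm by 85 mm) begins 54 mm behind the grasp point. The pads swing forward as they close: fully open they stand 13 mm farther back than shut.
Start: joints at [1.182, 0.314, -0.047, 1.21, 0, 1.571], TCP at [227.443, 555.216, 256.299] pointing down, gripper open.
Joint ranges: [-2.67, 2.67], [-0.69, 1.73], [-1.03, 1.25], [-2.08, 2.16], [-1.42, 1.45], [-3.14, 3.14]. Speed limits (rad/s): [2.39, 2.39, 3.01, 3.14, 3.14, 3.14].

## Interface

Orientations are given as a unit quaternion [w, x, y, z].
In Python, from cell import * gives the robot as it stands.
- The arm moves only by the tool apply_moves, never from a script. Its argument "rows" is a list of rows, each a list of 6 numbers: the shift along the tool's x, y, z in mm, then the turn, a rotation vector about the tool's x, y, z in degrees. In form: [[tx, ty, tz, wx, wy, wz], ...]. A call has 1 to 5 rows; each row shifts and turns the commanded pose from where the row before left it, along the tool's axes as they then stand; what a row does not reach is not made up. A row lasts 1/8 s, in which the tool goes at most 62.5 mm and 10.7 degrees, less where a joint would pass 70% of its speed; a pose out of reach is approached as far as the arm can. A call is refused whole if a number of a shift passes 62.5 or a number of a turn 10.7, either way. A call with a gripper value outside its range is refused whole. "gripper" is the closure, from 0 (fully open) to 1 (shut), set as the call begins (left out, the last holds). The fingers move at their own pace and stop on an object; "grip_force" is the grip in N (left out, the last holds). Time passes only in rows, so rows that do not move let the fingers close. It gives the time, the measured TCP pose, the force and the opening at its end, in the units of the state.
- sense(): the state, without advancing time (a new reading comes with each control period).
- camera(name): name is "scene" or "top" or "wrist"; returns a dict with "pixels" (384x512x3 uint8, red, green, blue), "depth" (384x512 float32, mm along the optical axis (not along the pixel's ray), 0 where there is no reading), "fovy" (degrees; the focal length in pixels is half the picture's height over the tangent of half this angle, whatever the lens; pixels are square), "cx", "cy" (the principal point, pixels), "k1" (the pictures are not rectified: a ray, as slopes to the right and down, at radius r is drawn at 1 + k1 r^2 times it, then the intrinsics apply), "rvec" (rotation vector, rad) and "tvec" (3), from world to camera coordinates, as OpenCV has them. Camera axes: x right, y down, z forward; pixel columns grow to the right and rows downward; lengths in mm; the calibration is good to about 2 mm. A picture is of the moment at which its call begins.
- finish_job(): hands the job in, once; it reports no verdict.
Trained networks look in the newest picture that a camera, given by its name, has taken for a name from the list of things; names that differ only in an ending like _2 or _b are one class to them, and where a whole thing is asked for, a point or a joint stands for the part that bears it (a point fixed in the world has none). Each returns a list of dicts, best first, with "conf" (0 to 1); they miss things now and then, are a little off and sometimes report something else, mostly with a low value. They report only what shows in the picture. A call takes as long as a camera call.
- cut_out(label, camera): "mask" (384x512 bool, what is visible of it) and "pixel" ([column, row] in pixels, amid what is visible of it).
- mark_of(label, camera): "pixel" ([column, row] in pixels: a listed point, or the origin of a listed thing).
The state is a dict: "time_s": time; "joint_pos": joint angles; "qd": joint speeds; "joint_torque": joint torques, N m; "eef_pos": TCP position; "ee_rot": TCP orientation; "ft_force": force on the tool from outside, world axes, zero at the start; "ft_torque": the same for the moment, N m; "gripper_width": opening from 0.0 (shut) to 1.0 (fully open).
Only numpy, scipy, OpenCV 4.12 (cv2) and the standard library are available. Lean on these libraries where they do the work, as an engineer would, in place of code of your own. Each camera call takes 0.05 s, during which the arm holds its last target.

## Working session

There is one attempt and no reset: what is moved stays moved. The work goes in short steps, Python scripts to look and compute and a tool call to move; the robot and the scene stay as the last step left them, time stands still between calls to the robot, and variables do not carry over. Pictures are saved under pics/ and viewed, and the job is handed in when it is done.

Besides the shell and the picture viewer there is one more tool, called after "Request:" by a JSON object that holds its "fn" and its "kwargs". apply_moves: Moves the arm, as the interface text tells. Its arguments: {"type":"object","properties":{"rows":{"type":"array","items":{"type":"array","items":{"type":"number"}}},"gripper":{"type":"number"},"grip_force":{"type":"number"}},"required":["rows"]}

```bash
mkdir -p pics; ls; cat > h.py <<'E'
from cell import *
import numpy as np, cv2
from scipy.spatial.transform import Rotation as R
def K(c):
    f=192/np.tan(np.radians(c['fovy'])/2)
    return np.array([[f,0,c['cx']],[0,f,c['cy']],[0,0,1.]])
def ray(c,px):
    u=cv2.undistortPoints(np.array([[px]],float),K(c),np.array([c['k1'],0,0,0.,0]))[0,0]
    # cv2 model: x*(1+k1 r^2)
    Rm=R.from_rotvec(np.ravel(c['rvec'])).as_matrix(); t=np.ravel(c['tvec'])
    o=-Rm.T@t; d=Rm.T@np.array([u[0],u[1],1.]); return o,d
def at_z(c,px,z):
    o,d=ray(c,px); return o+d*(z-o[2])/d[2]
def at_depth(c,px):
    o,d=ray(c,px); return o+d*float(c['depth'][int(round(px[1])),int(round(px[0]))])
def tri(rays):
    A=np.zeros((3,3));b=np.zeros(3)
    for o,d in rays:
        d=d/np.linalg.norm(d);P=np.eye(3)-np.outer(d,d);A+=P;b+=P@o
    p=np.linalg.solve(A,b)
    return p,[np.linalg.norm((np.eye(3)-np.outer(d,d)/(d@d))@(p-o)) for o,d in rays]
def proj(c,p):
    return cv2.projectPoints(np.array([p],float),np.ravel(c['rvec']).astype(float),np.ravel(c['tvec']).astype(float),K(c),np.array([c['k1'],0,0,0.,0]))[0][0,0]
def save(c,n): cv2.imwrite('pics/'+n,c['pixels'][:,:,::-1])
E
cat > a.py <<'E'
from h import *
np.set_printoptions(precision=1,suppress=True)
print(sense())
C={}
for n in ['scene','top','wrist']:
    C[n]=camera(n); save(C[n],n+'0.png'); print(n,C[n]['fovy'],-R.from_rotvec(np.ravel(C[n]['rvec'])).as_matrix().T@np.ravel(C[n]['tvec']))
for l in ['tray','cap_grip','large_hole','lever_grip','ball_1_center']:
    rs=[]
    for n in C:
        for m in mark_of(l,n)[:2]:
            print(l,n,np.array(m['pixel']),round(m['conf'],2),'depthpt',at_depth(C[n],m['pixel']))
            if m['conf']>.4: rs.append(ray(C[n],m['pixel']))
    if len(rs)>1: print('  TRI',*tri(rs))
E
python3 a.py
```

```text
pics
{'time_s': 0.0, 'joint_pos': array([ 1.2,  0.3, -0. ,  1.2, -0. ,  1.6]), 'qd': array([-0., -0.,  0.,  0.,  0., -0.]), 'joint_torque': array([  0., -54.,  34.,   0.,   0.,  -0.]), 'eef_pos': array([227.2, 554.7, 255.4]), 'ee_rot': array([-0. ,  0.2,  1. , -0. ]), 'ft_force': array([-0.2, -0.2,  0.3]), 'ft_torque': array([-0.,  0., -0.]), 'gripper_width': 1.000331762785675}
scene 47.260978679165206 [ 116.5 -641.7  473.3]
top 48.874482963012774 [486.2  14.3 966.8]
wrist 58.94762746598706 [164.6 580.9 372.8]
tray scene [217.2 230.3] 0.77 depthpt [503.7 133.3  12.3]
tray top [224.  218.6] 0.86 depthpt [498.5 111.7  11.4]
  TRI [496.  111.7  24.3] [np.float64(2.739710400560345), np.float64(2.739710400560319)]
cap_grip scene [234.7 166.9] 0.72 depthpt [547.8 116.7 156.9]
cap_grip top [208.7 191.8] 0.88 depthpt [547.  125.  172.1]
  TRI [550.5 126.4 153.3] [np.float64(2.4224672387435935), np.float64(2.42246723874356)]
large_hole scene [237. 178.] 0.67 depthpt [572.8 153.  114.3]
lever_grip scene [292.6 182.4] 0.85 depthpt [617.1   7.1 139.7]
lever_grip top [265.2 154. ] 0.67 depthpt [624.8  18.5 140.4]
  TRI [625.9  18.5 133.9] [np.float64(0.03480776063292842), np.float64(0.034807760632750526)]
ball_1_center top [224.1 197.7] 0.57 depthpt [541.9 105.4  75.8]
```

```bash
python3 -c "
import cv2
a=cv2.imread('pics/scene0.png')[90:290,130:400];b=cv2.imread('pics/top0.png')[100:300,140:410]
cv2.imwrite('pics/z0.png',cv2.resize(cv2.hconcat([a,b]),None,fx=1.48,fy=1.48))
cv2.imwrite('pics/z1.png',cv2.resize(b[30:150,20:150],None,fx=5,fy=5,interpolation=2))"
```

```text
(no output)
```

View pics/z0.png

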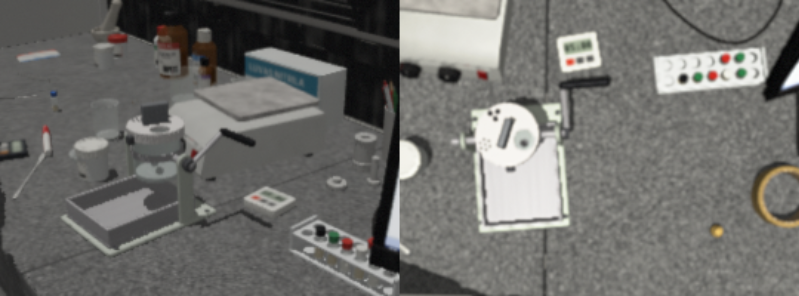

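View pics/z1.png

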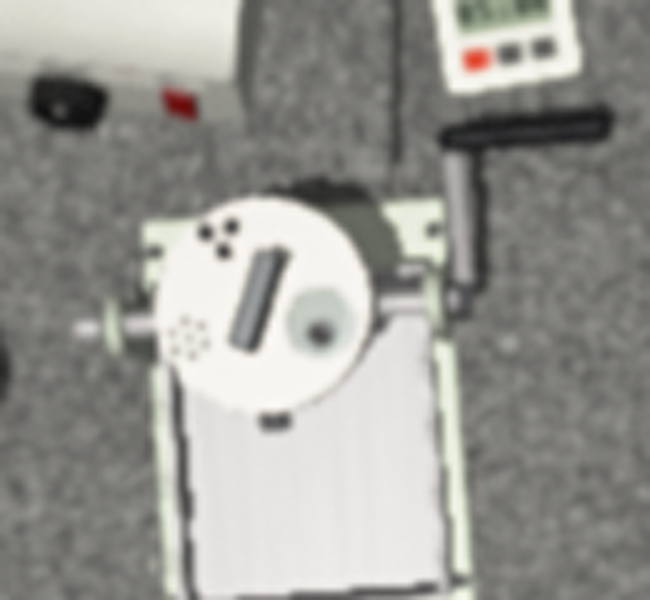

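View pics/scene0.png

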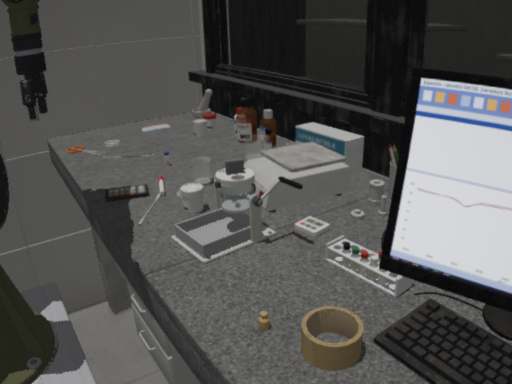

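View pics/top0.png

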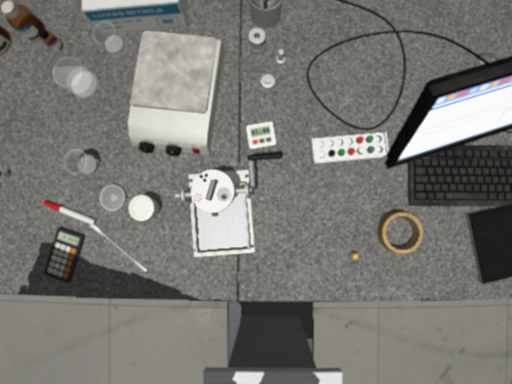

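```bash
python3 -c "
from h import *
s=sense();q=s['ee_rot'];r=R.from_quat([q[1],q[2],q[3],q[0]]).as_matrix();print(r.round(3))
c=camera('wrist');Rm=R.from_rotvec(np.ravel(c['rvec'])).as_matrix();o=-Rm.T@np.ravel(c['tvec'])
print('cam axes in tool',(r.T@Rm.T).round(3),'pos',r.T@(o-s['eef_pos']))
print('hole angle j1',np.arctan2(r[1,1],r[0,1]))
"
```

```text
[[-0.925  0.379 -0.   ]
 [ 0.379  0.925  0.   ]
 [ 0.     0.    -1.   ]]
cam axes in tool [[ 0.    -0.963 -0.271]
 [ 1.     0.    -0.   ]
 [ 0.    -0.271  0.963]] pos [  67.87082424    0.20594395 -117.23952584]
hole angle j1 1.1819719982234878
```

Request:
{"fn": "apply_moves", "kwargs": {"rows": [[-46, -30, -7, 0, 0, 0], [-46, -30, -7, 0, 0, 0], [-46, -30, -7, 0, 0, 0], [-46, -30, -7, 0, 0, 0], [-46, -30, -7, 0, 0, 0]], "gripper": 0}}

```text
time_s: 1.58
eef_pos: [384.2, 327.8, 291.8]
ee_rot: [0.0, 0.193, 0.981, 0.0]
ft_force: [-0.2, 1.0, 1.0]
gripper_width: 0.999
```

Request:
{"fn": "apply_moves", "kwargs": {"rows": [[-46, -30, -4, 0, 0, 0], [-46, -30, -4, 0, 0, 0], [-46, -30, -4, 0, 0, 0], [-46, -30, -4, 0, 0, 0], [-46, -30, -4, 0, 0, 0]]}}

```text
time_s: 2.2
eef_pos: [540.3, 101.6, 311.7]
ee_rot: [0.0, 0.193, 0.981, 0.0]
ft_force: [0.8, 0.3, -0.7]
gripper_width: 1.0
```

Request:
{"fn": "apply_moves", "kwargs": {"rows": [[0, 0, 0, 0, 0, 0], [0, 0, 0, 0, 0, 0]]}}

```text
time_s: 2.45
eef_pos: [539.1, 103.3, 311.1]
ee_rot: [-0.0, 0.193, 0.981, 0.0]
ft_force: [-0.1, -0.4, -1.1]
gripper_width: 0.998
```

```bash
cat > b.py <<'E'
from h import *
import sys
np.set_printoptions(precision=2,suppress=True)
tag=sys.argv[1]
s=sense();print(s['time_s'],s['eef_pos'],s['ee_rot'],s['joint_pos'])
c=camera('wrist');save(c,'w%s.png'%tag);np.save('w%s.npy'%tag,c,allow_pickle=True)
for l in ['tray','cap_grip','large_hole','lever_grip','ball_1_center']:
    for m in mark_of(l,'wrist')[:2]: print(l,np.array(m['pixel']),round(m['conf'],2),'depthpt',at_depth(c,m['pixel']))
im=cv2.resize(c['pixels'][:,:,::-1],None,fx=1.5,fy=1.5,interpolation=2);cv2.imwrite('pics/wb%s.png'%tag,im)
E
python3 b.py 1
```

```text
2.45 [539.08 103.32 311.11] [-0.    0.19  0.98  0.  ] [ 0.19  0.2  -0.07  1.3   0.    0.58]
tray [256.9 113.6] 0.78 depthpt [495.45 119.86  11.87]
large_hole [255.5 182.3] 0.82 depthpt [560.68  91.56  65.79]
lever_grip [211.8 283. ] 0.73 depthpt [619.25  22.88 139.93]
lever_grip [286.8 187.6] 0.53 depthpt [549.29 123.59 171.9 ]
```

View pics/wb1.png

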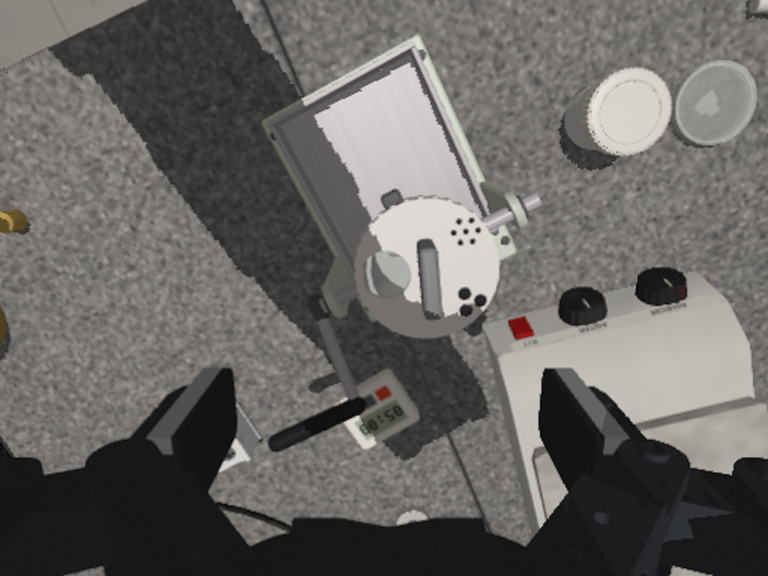

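```bash
cat > cl.py <<'E'
from h import *
import sys
np.set_printoptions(precision=2,suppress=True)
def cloud(c):
    v,u=np.mgrid[0:384,0:512]; px=np.stack([u,v],-1).reshape(-1,1,2).astype(float)
    n=cv2.undistortPoints(px,K(c),np.array([c['k1'],0,0,0.,0]))[:,0]
    d=c['depth'].reshape(-1); Rm=R.from_rotvec(np.ravel(c['rvec'])).as_matrix(); t=np.ravel(c['tvec'])
    X=(np.c_[n*d[:,None],d]-t)@Rm; X[d==0]=np.nan
    return X
def rep(c):
    X=cloud(c); col=c['pixels'].reshape(-1,3).astype(int)
    def near(x,y,r): return np.hypot(X[:,0]-x,X[:,1]-y)<r
    m=near(553,120,60)&(X[:,2]>100)&(X[:,2]<200)
    h=np.histogram(X[m,2],bins=np.arange(100,200,4)); print(dict(zip(h[1][:-1].astype(int),h[0])))
    bar=m&(X[:,2]>160); B=X[bar]
    if len(B)>10:
        top=B[B[:,2]>np.percentile(B[:,2],90)-5]
        (cx,cy),(w,l),a=cv2.minAreaRect(top[:,:2].astype(np.float32))
        ev=np.linalg.svd(top[:,:2]-top[:,:2].mean(0))[2][0]
        print('bar n',len(top),'ctr',cx,cy,'size',w,l,'z',np.median(top[:,2]),'dir deg',np.degrees(np.arctan2(ev[1],ev[0])))
    cap=m&(X[:,2]>130)&(X[:,2]<150)&(np.ptp(col,axis=1)<40)&(col.mean(1)>90)
    P=X[cap]; print('cap z',np.median(P[:,2]),'circle',cv2.minEnclosingCircle(P[:,:2].astype(np.float32)))
    rod=near(622,20,50)&(X[:,2]>115)&(X[:,2]<160)&(col.mean(1)<45); Q=X[rod]
    if len(Q)>10:
        (cx,cy),(w,l),a=cv2.minAreaRect(Q[:,:2].astype(np.float32)); ev=np.linalg.svd(Q[:,:2]-Q[:,:2].mean(0))[2][0]
        print('rod n',len(Q),cx,cy,w,l,'ztop',np.percentile(Q[:,2],[10,50,90]),'dir',np.degrees(np.arctan2(ev[1],ev[0])))
    tr=near(500,115,130)&(X[:,2]>33)&(X[:,2]<44)&(X[:,0]<540); T=X[tr]
    (cx,cy),(w,l),a=cv2.minAreaRect(T[:,:2].astype(np.float32)); print('rim',len(T),cx,cy,w,l,a,np.median(T[:,2]))
    print(cv2.boxPoints(((cx,cy),(w,l),a)))
if __name__=='__main__':
    rep(np.load('w1.npy',allow_pickle=True).item())
    t=camera('top'); rep(t)
    for n in ['top','wrist']:
        c=t if n=='top' else np.load('w1.npy',allow_pickle=True).item()
        print(n,[ (m['pixel'],m['conf']) for m in mark_of('cap_grip',n)], [ (m['pixel'],m['conf']) for m in mark_of('lever_grip',n)])
E
python3 cl.py
```

```text
{np.int64(100): np.int64(200), np.int64(104): np.int64(144), np.int64(108): np.int64(32), np.int64(112): np.int64(19), np.int64(116): np.int64(13), np.int64(120): np.int64(15), np.int64(124): np.int64(35), np.int64(128): np.int64(59), np.int64(132): np.int64(255), np.int64(136): np.int64(4187), np.int64(140): np.int64(1402), np.int64(144): np.int64(19), np.int64(148): np.int64(18), np.int64(152): np.int64(16), np.int64(156): np.int64(20), np.int64(160): np.int64(19), np.int64(164): np.int64(25), np.int64(168): np.int64(523), np.int64(172): np.int64(67), np.int64(176): np.int64(0), np.int64(180): np.int64(0), np.int64(184): np.int64(0), np.int64(188): np.int64(0), np.int64(192): np.int64(0)}
bar n 599 ctr 550.9691162109375 123.6031265258789 size 10.040915489196777 39.20865249633789 z 171.0580612898809 dir deg -16.507973780513222
cap z 139.478185685533 circle ((547.8182983398438, 123.42005157470703), 45.74341583251953)
rod n 759 619.8097534179688 21.458621978759766 10.936542510986328 68.77642822265625 ztop [136.59 139.36 140.71] dir -85.66616555857736
rim 1341 484.1770935058594 120.702
[... 626 characters left out ...]
.int64(0), np.int64(168): np.int64(0), np.int64(172): np.int64(0), np.int64(176): np.int64(0), np.int64(180): np.int64(0), np.int64(184): np.int64(0), np.int64(188): np.int64(0), np.int64(192): np.int64(0)}
cap z 138.9357384283739 circle ((542.4970703125, 105.53213500976562), 40.27388381958008)
rod n 113 620.707763671875 21.683231353759766 10.163472175598145 65.76773071289062 ztop [136.69 139.32 141.3 ] dir 97.78364397492894
rim 124 451.16455078125 70.5180435180664 52.90376663208008 103.85126495361328 53.18701934814453 37.02108826058367
[[393.74  80.45]
 [476.89  18.23]
 [508.59  60.58]
 [425.44 122.81]]
top [] [([265.0, 158.0], 0.9)]
wrist [] [([211.8, 283.0], 0.73), ([286.8, 187.6], 0.53)]
```

Request:
{"fn": "apply_moves", "kwargs": {"rows": [[-2.9, 23.1, 40, 0, 0, -5.8], [0, 0, 40, 0, 0, 0], [0, 0, 20, 0, 0, 0], [0, 0, 0, 0, 0, 0]]}}

```text
time_s: 3.5
eef_pos: [549.5, 123.3, 209.6]
ee_rot: [-0.002, 0.143, 0.99, -0.001]
ft_force: [0.5, -0.1, -0.7]
gripper_width: 1.0
```

```bash
python3 b.py 2; python3 -c "
from cl import *
rep(np.load('w2.npy',allow_pickle=True).item())"
```

```text
3.5 [549.52 123.27 209.63] [-0.    0.14  0.99 -0.  ] [ 0.22  0.27 -0.21  1.09  0.    0.51]
tray [236.9 116.7] 0.66 depthpt [496.52 118.64  12.23]
cap_grip [259.5 236.2] 0.82 depthpt [548.86 124.24 171.6 ]
lever_grip [137.3 351.7] 0.6 depthpt [527.43 103.51 267.1 ]
{np.int64(100): np.int64(401), np.int64(104): np.int64(297), np.int64(108): np.int64(107), np.int64(112): np.int64(72), np.int64(116): np.int64(61), np.int64(120): np.int64(74), np.int64(124): np.int64(119), np.int64(128): np.int64(173), np.int64(132): np.int64(623), np.int64(136): np.int64(9215), np.int64(140): np.int64(2801), np.int64(144): np.int64(36), np.int64(148): np.int64(31), np.int64(152): np.int64(37), np.int64(156): np.int64(43), np.int64(160): np.int64(37), np.int64(164): np.int64(61), np.int64(168): np.int64(1256), np.int64(172): np.int64(162), np.int64(176): np.int64(0), np.int64(180): np.int64(0), np.int64(184): np.int64(0), np.int64(188): np.int64(0), np.int64(192): np.int64(0)}
bar n 1585 ctr 550.94677734375 122.96452331542969 size 86.66803741455078 39.60045623779297 z 171.21822721931386 dir deg -106.57725955516608
cap z 139.50435543493245 circle ((548.5286254882812, 123.51660919189453), 45.499725341796875)
rod n 641 617.8527221679688 40.82548522949219 10.49191951751709 28.927995681762695 ztop [135.13 138.9  140.7 ] dir -91.37309921742076
rim 2620 484.087646484375 121.27637481689453 121.4410400390625 128.79954528808594 4.6274943351745605 37.37303617355621
[[418.37 180.57]
 [428.76  52.19]
 [549.81  61.99]
 [539.41 190.36]]
```

View pics/wb2.png

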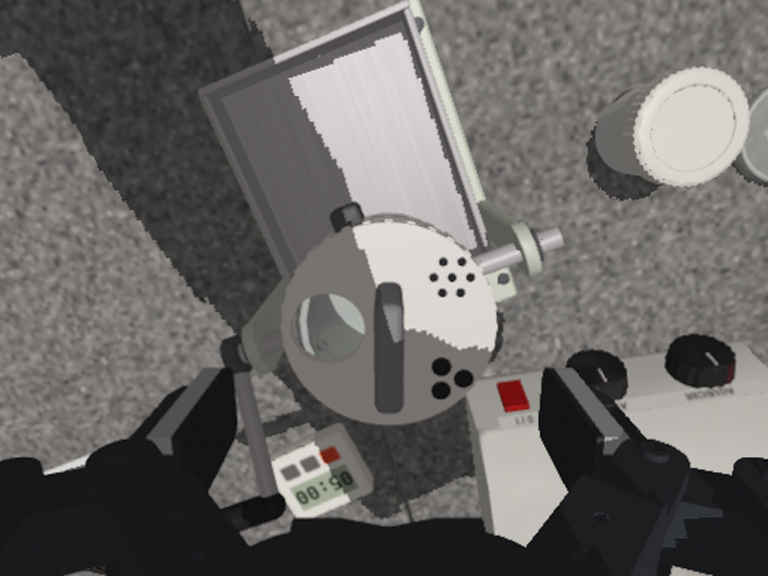

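Request:
{"fn": "apply_moves", "kwargs": {"rows": [[0, 0, 20, 0, 0, 0], [0, 0, 15, 0, 0, 0], [0, 0, 5, 0, 0, 0], [0, 0, 0, 0, 0, 0]]}}

```text
time_s: 4.3
eef_pos: [550.7, 123.5, 171.2]
ee_rot: [-0.0, 0.143, 0.99, -0.0]
ft_force: [0.9, -1.0, 0.2]
gripper_width: 1.0
```

Request:
{"fn": "apply_moves", "kwargs": {"rows": [[0, 0, 0, 0, 0, 0], [0, 0, 0, 0, 0, 0], [0, 0, 0, 0, 0, 0], [0, 0, 0, 0, 0, 0], [0, 0, 0, 0, 0, 0]], "gripper": 1, "grip_force": 35}}

```text
time_s: 4.92
eef_pos: [550.8, 123.3, 171.6]
ee_rot: [0.0, 0.143, 0.99, -0.0]
ft_force: [0.4, -0.9, 2.7]
gripper_width: 0.111
```

Request:
{"fn": "apply_moves", "kwargs": {"rows": [[0, 0, 0, 0, 0, 0], [0, 0, 0, 0, 0, 0], [0, 0, 0, 0, 0, 0]]}}

```text
time_s: 5.3
eef_pos: [550.8, 123.3, 171.5]
ee_rot: [0.0, 0.143, 0.99, -0.0]
ft_force: [-1.0, -3.0, 5.2]
gripper_width: 0.109
```

Request:
{"fn": "apply_moves", "kwargs": {"rows": [[0, 0, 0, 0, 0, 7], [0, 0, 0, 0, 0, 9], [0, 0, 0, 0, 0, 9], [0, 0, 0, 0, 0, 9], [0, 0, 0, 0, 0, 9]]}}

```text
time_s: 5.92
eef_pos: [550.8, 123.2, 171.5]
ee_rot: [0.0, 0.498, 0.867, -0.0]
ft_force: [-2.3, -2.6, 5.1]
gripper_width: 0.108
```

Request:
{"fn": "apply_moves", "kwargs": {"rows": [[0, 0, 0, 0, 0, 9], [0, 0, 0, 0, 0, 9], [0, 0, 0, 0, 0, 8], [0, 0, 0, 0, 0, 0], [0, 0, 0, 0, 0, 0]]}}

```text
time_s: 6.55
eef_pos: [550.7, 123.2, 171.5]
ee_rot: [0.0, 0.679, 0.734, -0.0]
ft_force: [-1.4, -3.1, 5.5]
gripper_width: 0.109
```

```bash
python3 b.py 3; python3 -c "
from h import *
c=camera('top');cv2.imwrite('pics/t3.png',cv2.resize(c['pixels'][130:270,150:290,::-1],None,fx=4,fy=4,interpolation=2))"
```

```text
6.55 [550.75 123.19 171.53] [ 0.    0.68  0.73 -0.  ] [ 0.22  0.29 -0.27  1.01 -0.    1.71]
tray [196.3 175.5] 0.65 depthpt [499.86 122.92  12.5 ]
cap_grip [258.4 268.7] 0.67 depthpt [551.44 127.82 171.67]
```

View pics/wb3.png

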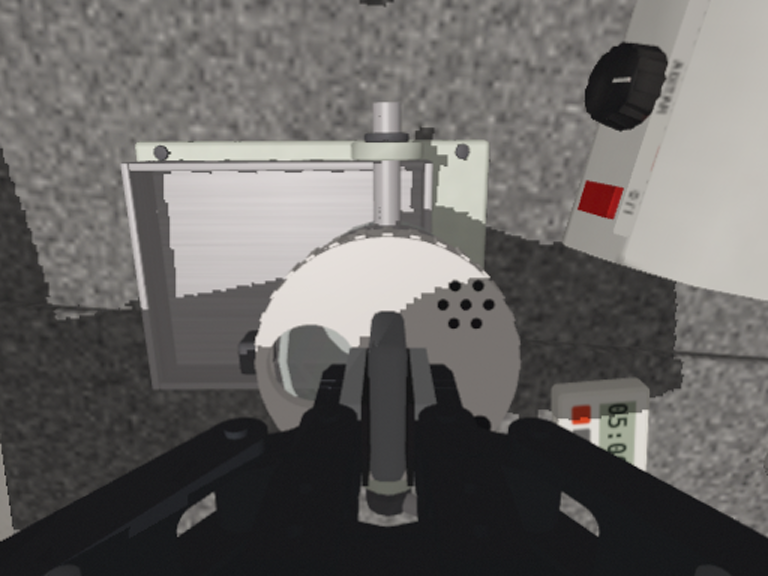

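Request:
{"fn": "apply_moves", "kwargs": {"rows": [[0, 0, 0, 0, 0, 0], [0, 0, 0, 0, 0, 0], [0, 0, 0, 0, 0, 0], [0, 0, 0, 0, 0, 0], [0, 0, -10, 0, 0, 0]], "gripper": 0}}

```text
time_s: 7.52
eef_pos: [550.2, 123.4, 180.9]
ee_rot: [-0.001, 0.679, 0.734, -0.001]
ft_force: [-0.9, 0.2, 0.7]
gripper_width: 0.997
```

Request:
{"fn": "apply_moves", "kwargs": {"rows": [[0, 0, -30, 0, 0, 0], [0, 0, -30, 0, 0, 0], [-40, 20, 0, 0, 0, 0], [-40, 20, 0, 0, 0, 0], [0, 0, 0, 0, 0, 0]]}}

```text
time_s: 8.15
eef_pos: [598.4, 44.7, 241.9]
ee_rot: [0.001, 0.68, 0.733, 0.0]
ft_force: [0.1, -0.2, -0.8]
gripper_width: 1.005
```

```bash
python3 b.py 4; python3 -c "
from cl import *
rep(np.load('w4.npy',allow_pickle=True).item());rep(camera('top'))"
```

```text
8.15 [598.38  44.69 241.9 ] [0.   0.68 0.73 0.  ] [ 0.07  0.32 -0.07  1.18 -0.    1.57]
cap_grip [183.   68.9] 0.71 depthpt [554.18 123.1  171.16]
lever_grip [285.9 235.6] 0.82 depthpt [620.44  21.22 141.6 ]
{np.int64(100): np.int64(256), np.int64(104): np.int64(201), np.int64(108): np.int64(101), np.int64(112): np.int64(91), np.int64(116): np.int64(86), np.int64(120): np.int64(119), np.int64(124): np.int64(125), np.int64(128): np.int64(113), np.int64(132): np.int64(466), np.int64(136): np.int64(8066), np.int64(140): np.int64(3977), np.int64(144): np.int64(85), np.int64(148): np.int64(79), np.int64(152): np.int64(92), np.int64(156): np.int64(92), np.int64(160): np.int64(102), np.int64(164): np.int64(120), np.int64(168): np.int64(1241), np.int64(172): np.int64(265), np.int64(176): np.int64(0), np.int64(180): np.int64(0), np.int64(184): np.int64(0), np.int64(188): np.int64(0), np.int64(192): np.int64(0)}
bar n 1538 ctr 551.5784301757812 123.20378875732422 size 10.931739807128906 39.39899826049805 z 171.169363750281 dir deg -84.79471523458565
cap z 139.64243697882563 circle ((548.393981
[... 524 characters left out ...]
0): np.int64(0), np.int64(124): np.int64(0), np.int64(128): np.int64(0), np.int64(132): np.int64(0), np.int64(136): np.int64(0), np.int64(140): np.int64(0), np.int64(144): np.int64(0), np.int64(148): np.int64(0), np.int64(152): np.int64(0), np.int64(156): np.int64(0), np.int64(160): np.int64(0), np.int64(164): np.int64(0), np.int64(168): np.int64(0), np.int64(172): np.int64(0), np.int64(176): np.int64(0), np.int64(180): np.int64(0), np.int64(184): np.int64(0), np.int64(188): np.int64(0), np.int64(192): np.int64(0)}
cap z nan circle ((0.0, 0.0), 0.0)
rim 0 0.0 0.0 0.0 0.0 0.0 nan
[[0. 0.]
 [0. 0.]
 [0. 0.]
 [0. 0.]]
  return _methods._mean(a, axis=axis, dtype=dtype,
  ret = ret.dtype.type(ret / rcount)
```

View pics/wb4.png

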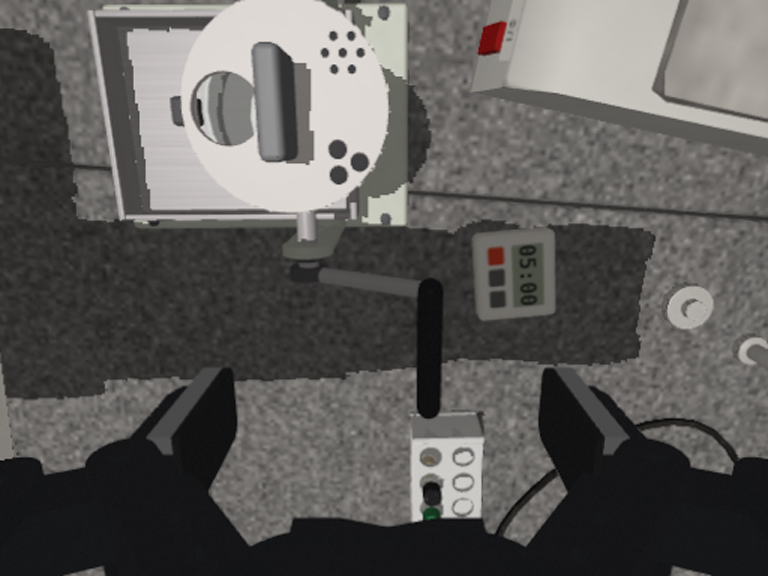

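Request:
{"fn": "apply_moves", "kwargs": {"rows": [[-28, 20.5, 0, 0, 0, 0], [0, 0, 40, 0, 0, 0], [0, 0, 40, 0, 0, 0], [0, 0, 21, 0, 0, 0], [0, 0, 0, 0, 0, 0]]}}

```text
time_s: 9.12
eef_pos: [617.9, 21.2, 138.5]
ee_rot: [-0.001, 0.678, 0.735, -0.001]
ft_force: [0.6, -0.2, -0.2]
gripper_width: 0.999
```

Request:
{"fn": "apply_moves", "kwargs": {"rows": [[0, 0, 0, 0, 0, 0], [0, 0, 0, 0, 0, 0], [0, 0, 0, 0, 0, 0], [0, 0, 0, 0, 0, 0], [0, 0, 0, 0, 0, 0]], "gripper": 1, "grip_force": 30}}

```text
time_s: 9.75
eef_pos: [620.1, 20.6, 140.9]
ee_rot: [0.0, 0.679, 0.734, 0.0]
ft_force: [0.0, 0.1, 2.9]
gripper_width: 0.128
```

Request:
{"fn": "apply_moves", "kwargs": {"rows": [[0, 0, 0, 0, 0, 0], [0, 0, 0, 0, 0, 0]]}}

```text
time_s: 10.0
eef_pos: [620.1, 20.6, 140.8]
ee_rot: [0.0, 0.679, 0.734, 0.0]
ft_force: [0.4, 0.4, 5.0]
gripper_width: 0.127
```

```bash
python3 b.py 5; python3 - <<'E'
import numpy as np
a0=np.arctan2(35,61);p=None
N=15
for i in range(N+1):
    th=a0+2.094*i/N
    q=np.array([70.3*np.cos(th),70.3*np.sin(th)])
    if p is not None: print(i,'ty %.1f tz %.1f'%(q[0]-p[0],-(q[1]-p[1])))
    p=q
E
```

```text
10.0 [620.1   20.62 140.82] [0.   0.68 0.73 0.  ] [ 0.03  0.42 -0.17  0.98  0.    1.53]
ball_1_center [258.5 274.7] 0.2 depthpt [621.02  22.9  141.36]
1 ty -5.5 tz -8.1
2 ty -6.5 tz -7.3
3 ty -7.5 tz -6.3
4 ty -8.3 tz -5.2
5 ty -8.9 tz -4.0
6 ty -9.4 tz -2.7
7 ty -9.7 tz -1.4
8 ty -9.8 tz -0.0
9 ty -9.7 tz 1.3
10 ty -9.4 tz 2.7
11 ty -9.0 tz 4.0
12 ty -8.3 tz 5.2
13 ty -7.5 tz 6.3
14 ty -6.6 tz 7.3
15 ty -5.5 tz 8.1
```

View pics/wb5.png

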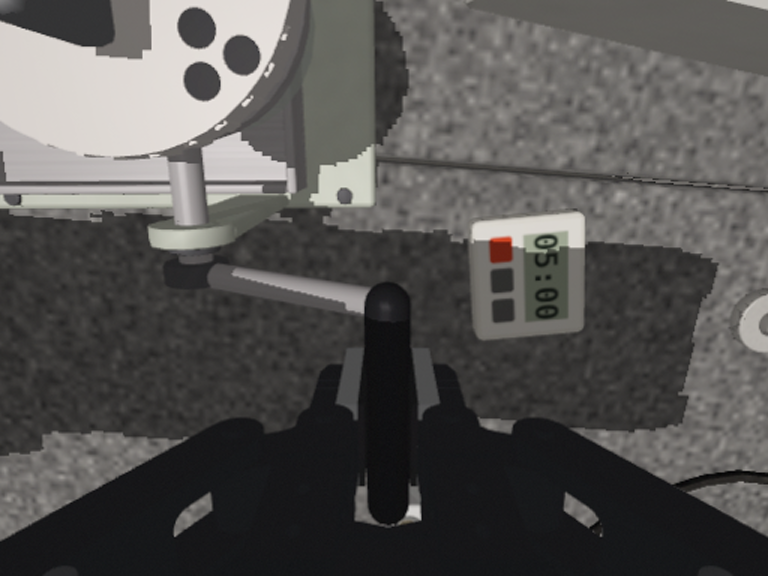

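Request:
{"fn": "apply_moves", "kwargs": {"rows": [[0, -5.5, -8.1, 0, 0, 0], [0, -6.5, -7.3, 0, 0, 0], [0, -7.5, -6.3, 0, 0, 0], [0, -8.3, -5.2, 0, 0, 0], [0, -8.9, -4.0, 0, 0, 0]]}}

```text
time_s: 10.92
eef_pos: [587.4, 17.8, 173.4]
ee_rot: [0.003, 0.679, 0.734, 0.003]
ft_force: [10.1, -0.4, 4.3]
gripper_width: 0.126
```

Request:
{"fn": "apply_moves", "kwargs": {"rows": [[0, -9.4, -2.7, 0, 0, 0], [0, -9.7, -1.4, 0, 0, 0], [0, -9.8, 0, 0, 0, 0], [0, -9.7, 1.3, 0, 0, 0], [0, -9.4, 2.7, 0, 0, 0]]}}

```text
time_s: 11.55
eef_pos: [538.5, 13.8, 173.6]
ee_rot: [0.003, 0.679, 0.734, 0.003]
ft_force: [5.5, -0.5, 7.0]
gripper_width: 0.121
```

Request:
{"fn": "apply_moves", "kwargs": {"rows": [[0, -9, 4, 0, 0, 0], [0, -8.3, 5.2, 0, 0, 0], [0, -7.5, 6.3, 0, 0, 0], [0, -6.6, 7.3, 0, 0, 0], [0, -5.5, 8.1, 0, 0, 0]]}}

```text
time_s: 12.18
eef_pos: [501.3, 10.8, 141.7]
ee_rot: [0.002, 0.679, 0.734, 0.002]
ft_force: [7.6, -1.1, 3.3]
gripper_width: 0.128
```

Request:
{"fn": "apply_moves", "kwargs": {"rows": [[0, 0, 0, 0, 0, 0], [0, 0, 0, 0, 0, 0], [0, 0, 0, 0, 0, 0]]}}

```text
time_s: 12.55
eef_pos: [500.5, 10.7, 140.6]
ee_rot: [0.002, 0.679, 0.734, 0.001]
ft_force: [6.0, -1.1, -2.9]
gripper_width: 0.125
```

```bash
cat > d.py <<'E'
from h import *
import sys
tag=sys.argv[1]; np.set_printoptions(precision=1,suppress=True)
ims=[]
for n,(r0,r1,c0,c1) in {'scene':(130,270,150,310),'top':(130,270,150,310)}.items():
    c=camera(n); ims.append(c['pixels'][r0:r1,c0:c1,::-1])
    for l in ['ball_1_center','large_hole','lever_grip']:
        for m in mark_of(l,n)[:3]: print(n,l,np.array(m['pixel']),round(m['conf'],2),at_depth(c,m['pixel']))
cv2.imwrite('pics/d%s.png'%tag,cv2.resize(cv2.hconcat(ims),None,fx=2.5,fy=2.5,interpolation=2))
E
python3 d.py 6; python3 b.py 6
```

```text
scene ball_1_center [205.8 238.9] 0.39 [460.2 103.3  18.6]
scene large_hole [223.7 210. ] 0.79 [506.1 100.1  74.5]
scene lever_grip [240.4 198. ] 0.88 [490.2   0.3 142.3]
top large_hole [215.1 203.8] 0.71 [502.2  55.6 632.7]
12.95 [500.47  10.72 140.62] [0.   0.68 0.73 0.  ] [ 0.02  0.21 -0.47  0.9  -0.    1.51]
cap_grip [266.2  11.5] 0.6 depthpt [497.03 118.09  75.41]
lever_grip [257.8 277. ] 0.95 depthpt [501.1   12.93 142.76]
ball_1_center [204.2  44.8] 0.68 depthpt [459.63 106.93  23.39]
```

View pics/d6.png

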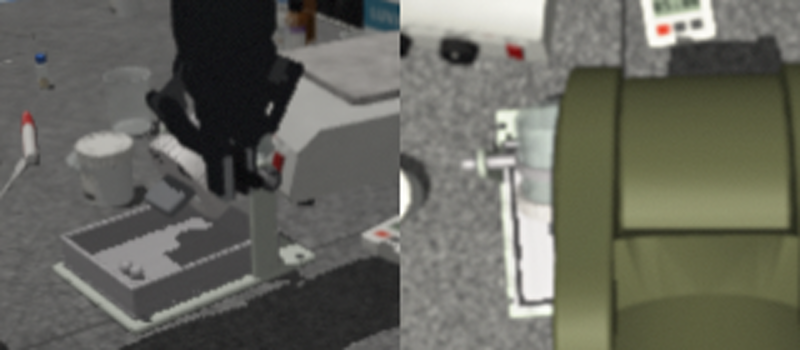

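View pics/wb6.png

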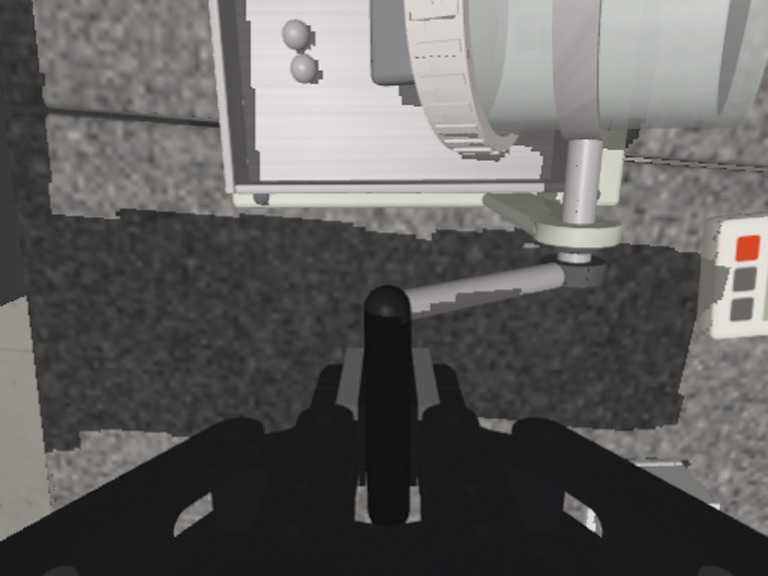

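Both balls lie in the tray, at (295,35) and (303,68) in the wrist picture. I'll open the gripper and retreat upwards.

Request:
{"fn": "apply_moves", "kwargs": {"rows": [[0, 0, 0, 0, 0, 0], [0, 0, 0, 0, 0, 0], [0, 0, 0, 0, 0, 0], [0, 0, 0, 0, 0, 0], [0, 0, 0, 0, 0, 0]], "gripper": 0}}

```text
time_s: 13.88
eef_pos: [498.3, 11.0, 140.4]
ee_rot: [-0.0, 0.679, 0.734, -0.0]
ft_force: [-0.8, 0.6, 0.3]
gripper_width: 0.998
```

Request:
{"fn": "apply_moves", "kwargs": {"rows": [[0, 0, -20, 0, 0, 0], [0, 0, -40, 0, 0, 0], [0, 0, -40, 0, 0, 0], [0, 0, -20, 0, 0, 0], [0, 0, 0, 0, 0, 0]]}}

```text
time_s: 14.5
eef_pos: [499.5, 11.0, 261.9]
ee_rot: [0.001, 0.679, 0.734, 0.001]
ft_force: [-0.5, -0.9, 0.9]
gripper_width: 1.001
```

```bash
python3 d.py 7; python3 b.py 7
```

```text
scene ball_1_center [205.1 239.4] 0.44 [458.8 103.9  17.6]
scene ball_1_center [201.  238.8] 0.22 [451.2 107.8  19.8]
scene large_hole [227.5 209. ] 0.92 [533.5 133.9  56. ]
scene lever_grip [242.9 198.5] 0.9 [495.9   1.1 139.4]
14.9 [497.96  11.01 259.56] [-0.    0.68  0.73 -0.  ] [ 0.02  0.12 -0.28  1.17  0.    1.51]
tray [267.6  51.8] 0.84 depthpt [498.18 113.83  77.35]
cap_grip [267.7  45.1] 0.78 depthpt [497.84 119.06  76.14]
large_hole [267.5  48. ] 0.24 depthpt [497.85 116.7   77.39]
lever_grip [267.8  47.9] 0.68 depthpt [498.09 116.8   77.37]
lever_grip [266.3 196.5] 0.63 depthpt [504.68   9.74 142.6 ]
ball_1_center [222.3  64.9] 0.52 depthpt [455.74 104.75  22.25]
```

View pics/wb7.png

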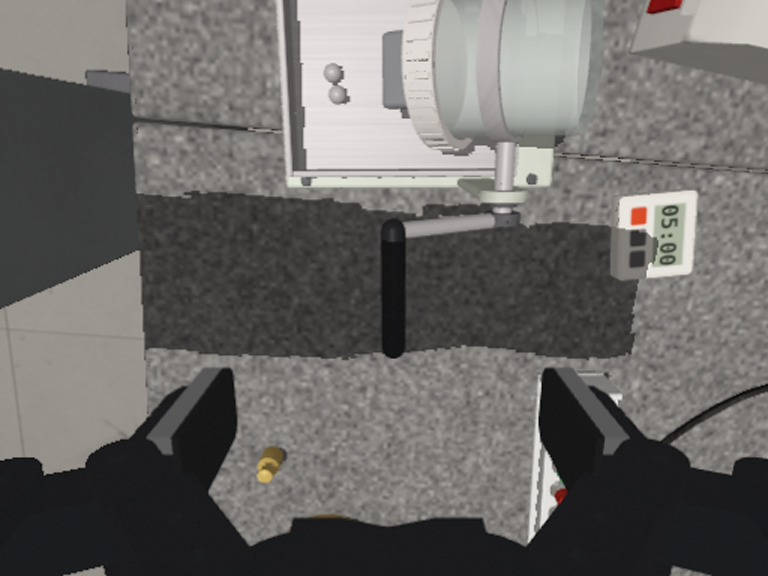

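The balls lie still in the tray at (333,72) and (338,95), and the gripper is clear of everything. I'm handing the job in.

```bash
python3 -c "
from cell import *
print(finish_job())"
```

```text
the job is handed in; nothing more can be done
None
```

Both balls are in the catch tray, and I handed the job in at about 15 s of the 51 s allowed; the hand-in gives no verdict.

- **Cap:** I turned it about 69° clockwise by its grip bar with the drum upright. Afterwards the bar was within about 1° of parallel to the pivot, with the large hole over the index mark.
- **Drum:** I pinched the lever rod and swung it through its full arc to the tipped stop. I then let go and raised the gripper about 120 mm clear. The drum is left tipped.
- **Last checks:** Both balls lay on the tray floor side by side, well inside the walls and in about the same place before and after release. Ball tops measured roughly 22–23 mm above the worktop (the floor is at 12 mm). The wrist force read about 1 N after release and about 13 N at most in the readings taken.
- **Disagreements:** Early two-view triangulation of the network marks put the cap grip at 153 mm and the tray floor at 24 mm. Depth gave the bar top at 171 mm (so the grip point at about 161 mm) and the floor at 12 mm, so I used the depth values, and both grasps held. Some network marks in the last picture were wrong, such as "tray" on the grip bar; I ignored them.

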